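Seat a vial cap with the guarded lever press

ROBOT

A 6-joint arm with a two-finger parallel gripper is mounted at the origin on the work surface; the furniture and walls round the work are solid. World frame = base frame: x ahead of the robot, y to its left, z up, the work surface at z = 0. Lengths are in mm, angles in rad, forces in N, time in s.
With the tool pointing down it reaches from about 275 to 750 mm from the base axis. Payload 10.2 kg.
Tool frame: the origin (TCP) lies midway between the tips of the shut fingers; the grasp point (between the pads) lies 19 mm behind it (ctrl.tcp_to_grasp is the z of the grasp point in the tool frame, in mm); z points along the fingers, y is the direction in which the jaws open and shut (so a half turn about z gives the same grasp; the last joint's range is limited). The gripper opens to 85 mm and grips with 20 to 120 N. Pads are 22 mm wide; open, the fingers measure 114 mm over their backs; the gripper's body (76 mm by 85 mm) begins 54 mm behind the grasp point. The pads swing forward as they close: fully open they stand 13 mm farther back than shut.
Start: joints at [-1.341, 0.313, 1.498, -0, 1.331, -0.223], TCP at [229.668, -472.105, 231.294] pointing down, gripper open.
Joint ranges: [-2.94, 2.94], [-0.97, 2.17], [0.19, 2.56], [-1.23, 4.37], [0.02, 3.11], [-2.88, 2.88]. Speed limits (rad/s): [2.39, 2.39, 3.01, 3.14, 3.14, 3.14].

INTERFACE

Orientations are given as a unit quaternion [w, x, y, z].
In Python, from rig import sensors, capture, order, ctrl gives the robot as it stands. The module is installed in compiled form; this text tells all that it offers.
- The arm moves only by the tool play_rows, never from a script. Its argument "deltas" is a list of rows, each a list of 7 numbers: the shift along the world's x, y, z in units of 40 mm (1.0 is 40 mm), then the turn, a rotation vector about the world's x, y, z in units of 6 degrees (1.0 is 6 degrees), then the opening, from -1 (shut) to 1 (fully open). A call has 1 to 8 rows; each row shifts and turns the commanded pose from where the row before left it; what a row does not reach is not made up. A row lasts 1/12 s, in which the tool goes at most 41.7 mm and 7.16 degrees, less where a joint would pass 70% of its speed; a pose out of reach is approached as far as the arm can. A call is refused whole if a number of a shift passes 1 or a number of a turn 1, either way. A call with a gripper value outside its range is refused whole. The fingers move at their own pace and stop on an object; "squeeze" is the grip in N (left out, the last holds). Time passes only in rows, so rows that do not move let the fingers close. It gives the time, the measured TCP pose, the force and the opening at its end, in the units of the state.
- sensors.sense(): the state, without advancing time (a new reading comes with each control period).
- capture(name): name is "scene" or "top"; returns a dict with "pixels" (480x640x3 uint8, red, green, blue), "z_map" (480x640 float32, mm along the optical axis (not along the pixel's ray), 0 where there is no reading), "fx", "fy", "cx", "cy" (pixels), "eye" and "rotation" of the camera in the world. Camera axes: x right, y down, z forward; pixel columns grow to the right and rows downward; lengths in mm; the calibration is good to about 2 mm. A picture is of the moment at which its call begins.
- order.finish_job(): hands the job in, once; it reports no verdict.
The state is a dict: "time_s": time; "joints": joint angles; "dq": joint speeds; "tau": joint torques, N m; "eef_pos": TCP position; "ee_rot": TCP orientation; "force": force on the tool from outside, world axes, zero at the start; "wrist_torque": the same for the moment, N m; "grip_width": opening from 0.0 (shut) to 1.0 (fully open).
Only numpy, scipy, OpenCV 4.12 (cv2) and the standard library are available. Lean on these libraries where they do the work, as an engineer would, in place of code of your own. Each camera call takes 0.05 s, during which the arm holds its last target. There are 200 camera calls.

TASK

The amber vial in the sliding nest of the small capping press has its white cap only set on loosely: with the fingertips push the black pad at the front of the slide until the slide is fully home and the vial stands under the ram, then reach down through the yellow-rimmed window in the clear guard and press the red lever pad all the way down, so that the ram snaps the cap on, and come out again so that the lever springs back up. The whole job is pushing and pressing and nothing needs to be gripped: the vial stays in its nest and neither it nor its cap is touched by the robot. Do not touch the guard or its window frame either, and leave the things around the press where they stand.

Things in the scene. Friction and masses are not known exactly. Their poses are not given: they have to be found in the camera images.
- press: Grey and white bench capping press, fixed to the table, 380 mm long (x) with its slide out, 136 mm wide (y), 152 mm tall. Origin on the ram axis, 6 mm above the table; x points from its front (where the slide comes out, roughly towards the robot) to its back, y to its left, z up. Below, x and y are along these axes from here, heights are above the table. A 318 mm tall flask stands to its right.
- guard: Clear plastic guard fixed on the press, covering ram and lever: front sheet at x = -95 mm (84 to 150 mm high; the vial passes below it), side sheets at y = +-62 mm, top sheet 146 to 150 mm high from x = -95 to +36 mm. Origin and axes as press. It must not be touched.
- window (a point): Centre of the window, at x = -50 mm, y = 0, in the guard's top sheet, level with the sheet's upper face (150 mm above the table); the yellow rim round it stands 1 mm higher. The clear opening is 64 mm along the press's x and 76 mm along its y: closed fingers fit through it, open ones do not.
- push_pad (a point): Centre of the front face of the black push pad on the slide: face 60 mm wide (y) by 48 mm tall, centre 88 mm above the table (from 64 to 112 mm), its outward normal is the press's -x. Pushing it to the press's +x moves the slide. With the slide out it is 255 mm in front of the ram axis, with the slide home 145 mm, that is 50 mm in front of the guard's front sheet.
- slide (a joint): Travel of the slide in m: 0 out (as it starts), 0.11 home against its stop. It moves along the press's +x with about 1.5 N of friction and stays where it is left.
- nest (a point): Centre of the floor of the round nest in the slide in which the vial stands (32 mm above the table); it moves with the slide and lies under the ram when the slide is home.
- lever_pad (a point): Centre of the upper face of the red lever pad, 36 mm (x) by 42 mm (y), right below the window's centre: 130 mm above the table when up, that is 20 mm below the top of the guard. Pressing it down turns the lever about its hinge, 115 mm behind the pad; at the lever's stop the pad's centre is 18 mm lower.
- lever (a joint): Angle of the lever in rad: 0 up (as it starts), 0.16 fully down on its stop. A spring takes it back up when it is let go. Pressing at the pad takes about 2 to 3 N until the ram meets the cap (at about 0.09 rad), then 5 to 7 N while it drives the cap on; more than that means the stop is reached.
- vial: Amber glass vial, 23 mm across, standing loose in the nest, 1 mm of play; with the cap set on loosely it is 38 mm tall, its top 70 mm above the table. Origin under its centre. Not to be touched by the robot.
- cap (a joint): How far the white cap (21 mm across) has been pushed down on the vial, in m: 0 loosely set on, 0.005 at its limit; a full stroke of the lever with the vial under the ram brings it to nearly 0.005, where it stays. 6 N on top of the cap moves it.
- bottle: Bystander: glass reagent bottle with a blue cap, 47 mm across, 88 mm tall, loose; origin under its centre.
- spare_bottle: Bystander: glass reagent bottle with a red cap, 36 mm across, 64 mm tall, loose; origin under its centre.
- timer: Bystander: white lab timer, 58x58x19 mm, lying loose; origin under its centre.
- wipes: Bystander: light blue pack of lens tissue, 88x62x13 mm, loose; origin under its centre.
- pen: Bystander: marker pen, 136 mm long, 12 mm thick, lying loose; origin under its centre.
- fittings: Bystander: blue compartment box with a clear lid, 75x129x34 mm, loose; origin under its centre.

How it is judged (in metres and radians):
On the way, in this order (a step that is already met when the one before it is completed fails the run):
1. the slide is pushed fully home (within 4 mm of its stop), the cap still loose (value of joint slide above 0.106 m and value of joint cap below 0.002 m), for 0.2 s.
2. the lever is pressed down to its stop (within 0.02 rad) and the ram has seated the cap (value of joint lever above 0.14 rad and value of joint cap above 0.0035 m and value of joint slide above 0.106 m), for 0.1 s.
At the end, for the whole second after the job is handed in: The slide is home (within 5 mm of its stop), the cap has been pushed down at least 3.5 mm, the lever is back up (less than 0.03 rad), and the vial stands upright in its nest (within 4 mm of its centre, tilted less than 0.1 rad, on the floor within 3 mm) (value of joint slide above 0.105 m and value of joint cap above 0.0035 m and value of joint lever below 0.03 rad and horizontal distance between vial and nest below 0.004 m and z of vial in the frame of nest below 0.003 m and angle between vial's own z axis and vertical below 0.1 rad); the robot touches nothing.
It fails at once if the robot touches the guard or its window frame (over 0.5 N) (contact force between any of the fingers, the arm and guard above 0.5 N).
It fails at once if the robot touches the vial or its cap (over 0.5 N) (contact force between any of the fingers, the arm and vial above 0.5 N).
It fails at once if the vial is lifted out of the nest (over 6 mm) or tipped over (z of vial in the frame of nest above 0.006 m or angle between vial's own z axis and vertical above 0.3 rad).
It fails at once if a thing standing round the press is shoved or lifted (over 20 mm from where it stood) (distance of any of bottle, spare_bottle, timer, wipes, pen, fittings from where it was at the start of the episode above 0.02 m).
It also fails if it takes over 48 s, if anything falls off the work surface, if the arm or the gripper's body presses on something with over 40 N, if the wrist force passes 120 N, or if a joint passes its speed limit or range.

## Working session

There is one attempt and no reset: what is moved stays moved. The work goes in short steps, Python scripts to look and compute and a tool call to move; the robot and the scene stay as the last step left them, time stands still between calls to the robot, and variables do not carry over. Pictures are saved under pics/ and viewed, about 8 in all and at most 12, crops included, and the job is handed in when it is done.

Besides the shell and the picture viewer there is one more tool, called as name(argument=value, ...) on one line, values as JSON. play_rows: Moves the arm, as the interface text tells. Its arguments: {"type":"object","properties":{"deltas":{"type":"array","items":{"type":"array","items":{"type":"number"}}},"squeeze":{"type":"number"}},"required":["deltas"]}

```bash
mkdir -p pics; cat > h.py <<'E'
import numpy as np, cv2
from rig import sensors, capture, order, ctrl
def cap(n):
    c=capture(n); c["R"]=np.array(c["rotation"],float); 
    if c["R"].size==4:
        from scipy.spatial.transform import Rotation as Ro
        q=c["R"]; c["R"]=Ro.from_quat([q[1],q[2],q[3],q[0]]).as_matrix()
    c["e"]=np.array(c["eye"],float); return c
def ray(c,u,v): return c["R"]@np.array([(u-c["cx"])/c["fx"],(v-c["cy"])/c["fy"],1.])
def onz(c,u,v,z):
    d=ray(c,u,v); return c["e"]+d*(z-c["e"][2])/d[2]
def pts(c):
    v,u=np.mgrid[:480,:640]; z=c["z_map"]
    P=np.stack([(u-c["cx"])/c["fx"]*z,(v-c["cy"])/c["fy"]*z,z],-1)
    return P@c["R"].T+c["e"]
def save(c,f): cv2.imwrite("pics/"+f,cv2.cvtColor(c["pixels"],cv2.COLOR_RGB2BGR))
E
python3 - <<'E'
from h import *
for n in("scene","top"):
    c=cap(n); save(c,n+"0.png"); print(n,c["e"],c["R"].round(3).tolist(),c["fx"],c["fy"],c["cx"],c["cy"])
print(sensors.sense())
E
```

```text
scene [-212.35994503  -15.67800265 1174.30438647] [[0.196, -0.79, 0.581], [-0.981, -0.15, 0.127], [-0.013, -0.594, -0.804]] 557.5782189443477 557.5782189443477 323.2402430735813 240.0202907610051
top [ 254.42042686  132.62172694 1563.31310885] [[0.021, -0.983, 0.184], [-1.0, -0.018, 0.017], [-0.013, -0.185, -0.983]] 537.2232837592245 537.2232837592245 318.1825954432975 247.18454340541697
{'time_s': 0.1, 'joints': array([-1.34138229e+00,  3.13385936e-01,  1.49833439e+00,  4.13421091e-06,
        1.33100848e+00, -2.23408197e-01]), 'dq': array([ 0.00111988, -0.00241075, -0.00124709, -0.00182712, -0.00137303,
        0.00032235]), 'tau': array([ 3.29586714e-03, -4.12897468e+01, -2.60141498e+01, -2.14066563e-04,
        2.95606675e-03, -2.90946808e-06]), 'eef_pos': array([ 229.62456553, -471.87358029,  230.80651415]), 'ee_rot': array([-5.68082414e-04,  9.74478260e-01,  2.24481174e-01,  3.01780080e-07]), 'force': array([-0.13458711, -0.03898575, -0.15880299]), 'wrist_torque': array([ 0.03337564, -0.02342167,  0.0328617 ]), 'grip_width': 0.9993576721699928}
```

View pics/scene0.png

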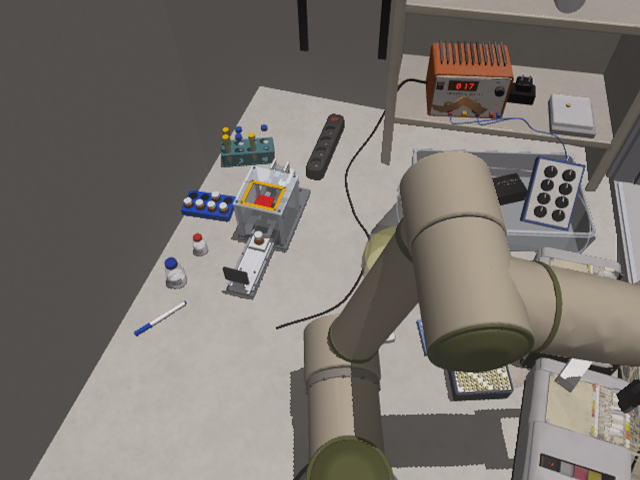

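View pics/top0.png

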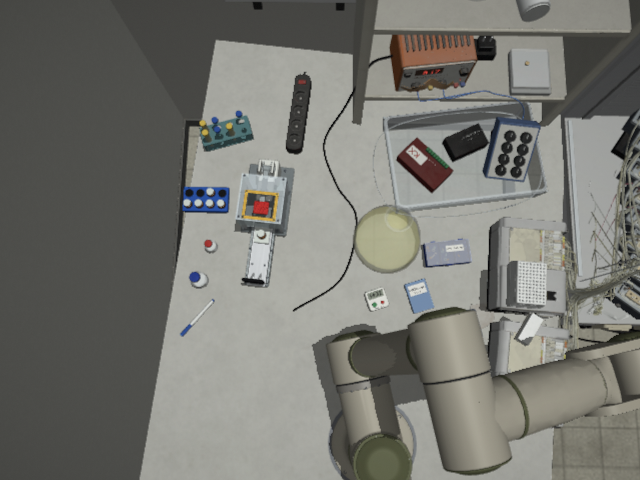

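The scene view shows the press at about (265,205), with its yellow window and red pad, and the black push pad at (236,275). In the top view the window is at (261,206), the push pad at (255,281), the tall flask at (388,238), and the bottles and pen are to the left (robot's +y).

```bash
python3 - <<'E'
from h import *
for n,roi in(("top",(225,150,310,300)),("scene",(215,150,320,310))):
    c=cap(n); hsv=cv2.cvtColor(c["pixels"],cv2.COLOR_RGB2HSV); H,S,V=[hsv[...,i].astype(int) for i in range(3)]
    m0=np.zeros((480,640),bool); m0[roi[1]:roi[3],roi[0]:roi[2]]=1
    P=pts(c)
    masks=dict(rim=((H>15)&(H<32)&(S>150)&(V>120),151),red=(((H<8)|(H>172))&(S>150)&(V>90),130),black=((V<60)&m0,112))
    for k,(m,z) in masks.items():
        m=(m&m0).astype(np.uint8)
        nn,lab,st,cen=cv2.connectedComponentsWithStats(m,connectivity=8)
        if k=="rim": 
            ys,xs=np.nonzero(m)
            W=np.array([onz(c,x,y,z)[:2] for x,y in zip(xs,ys)],np.float32)
            r=cv2.minAreaRect(W); print(n,k,len(xs),r)
        else:
            for i in range(1,nn):
                if st[i,4]<25: continue
                ys,xs=np.nonzero(lab==i)
                W=np.array([onz(c,x,y,z)[:2] for x,y in zip(xs,ys)],np.float32)
                D=P[ys,xs]; print(n,k,st[i],cv2.minAreaRect(W),"depth med",np.median(D,0).round(1),D.min(0).round(),D.max(0).round())
    im=cv2.cvtColor(c["pixels"],cv2.COLOR_RGB2BGR)[roi[1]:roi[3],roi[0]:roi[2]]
    cv2.imwrite(f"pics/c_{n}.png",cv2.resize(im,None,fx=3.6,fy=3.6,interpolation=cv2.INTER_NEAREST))
a=cv2.imread("pics/c_top.png");b=cv2.imread("pics/c_scene.png");h=min(a.shape[0],b.shape[0]);cv2.imwrite("pics/c.png",np.hstack([a[:h],b[:h]]))
E
```

```text
top rim 202 ((633.0799560546875, 319.11236572265625), (88.79751586914062, 76.74317932128906), 84.66775512695312)
top red [253 201  16  14 183] ((631.7669067382812, 318.60980224609375), (40.29087829589844, 35.00015640258789), 85.12133026123047) depth med [632.1 318.  130.3] [614. 298.  20.] [677. 353. 138.]
top black [287 150  15   4  43] ((802.384033203125, 232.58009338378906), (8.988055229187012, 39.895118713378906), 0.9221283793449402) depth med [836.3 238.1  25.3] [832. 218.   7.] [843. 260.  38.]
top black [248 194   7  11  62] ((660.4512939453125, 348.8577880859375), (28.99054718017578, 16.755388259887695), 0.9908429384231567) depth med [687.3 362.5  20.2] [669. 354.  12.] [702. 372.  30.]
top black [269 197   5  19  33] ((641.6541748046875, 292.60540771484375), (9.916419982910156, 52.06968688964844), 84.20777893066406) depth med [669.1 300.6  20.3] [638. 296.  15.] [693. 309.  27.]
top black [242 278  22   7  91] ((429.8844909667969, 334.5888671875), (58.114810943603516, 13.998507499694824), 87.30449676513672) depth med [430.1 335.5 109.2] [426. 307.  18.] [439. 369. 118.]
scen
[... 206 characters left out ...]
9436645508), 84.04177856445312) depth med [633.2 316.1 129.7] [616. 295.  35.] [716. 369. 136.]
scene black [306 166  14  14 124] ((763.93603515625, 222.16990661621094), (46.794837951660156, 34.171722412109375), 11.540275573730469) depth med [836.9 239.8  25.4] [831. 221.   4.] [854. 262.  42.]
scene black [224 198   8   6  34] ((632.3450317382812, 411.20574951171875), (17.24040412902832, 16.434694290161133), 62.31117630004883) depth med [703.5 447.2  22.8] [691. 436.  17.] [716. 457.  29.]
scene black [223 267  25  17 260] ((419.78753662109375, 329.1561279296875), (67.66687774658203, 28.17304039001465), 84.64018249511719) depth med [429.3 333.1  97.9] [-212.  -16.   68.] [ 438.  362. 1174.]
```

View pics/c.png

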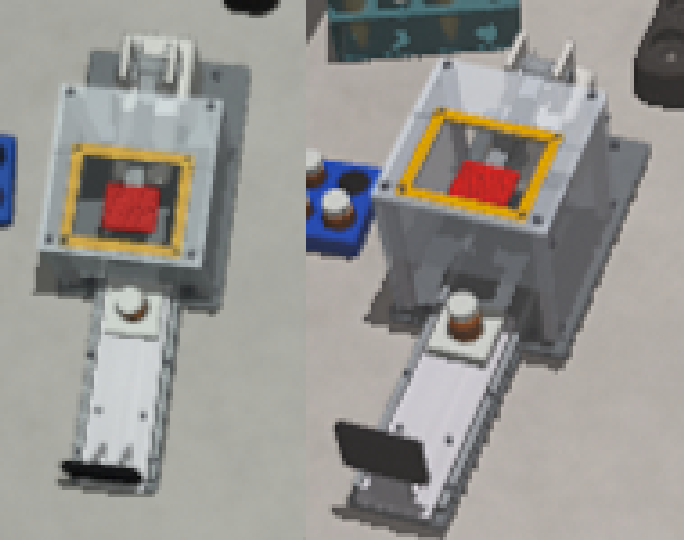

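Top view, pad to window: the window is at about (633,318), the press yaw is about -5° and the pad face is at about (429,336). All of these agree with the given sizes. Next I go up high, clear of the flask, with the fingers shut, and then across.

play_rows(deltas=[[0, 0, 1, 0, 0, 0, -1], [0, 0, 1, 0, 0, 0, -1], [0, 0, 1, 0, 0, 0, -1], [0, 0, 1, 0, 0, 0, -1], [0, 0, 1, 0, 0, 0, -1], [0.5, 0.5, 0.5, 0, 0, -1, -1], [0.4, 0.9, 0, 0, 0, -1, -1], [0.1, 0.9, 0, 0, 0, -1, -1]])

```text
time_s: 0.87
eef_pos: [270.8, -379.4, 451.3]
ee_rot: [0.0, 0.998, 0.067, 0.0]
force: [0.2, -0.3, -0.3]
grip_width: 0.004
```

play_rows(deltas=[[0.1, 0.9, 0, 0, 0, -1, -1], [0.1, 0.9, 0, 0, 0, -1, -1], [0.1, 0.9, 0, 0, 0, -0.15, -1], [0.1, 0.9, 0, 0, 0, 0, -1], [0.1, 0.9, 0, 0, 0, 0, -1], [0.1, 0.9, 0, 0, 0, 0, -1], [0.1, 0.9, 0, 0, 0, 0, -1], [0.1, 0.9, 0, 0, 0, 0, -1]])

```text
time_s: 1.53
eef_pos: [301.2, -90.4, 451.3]
ee_rot: [0.0, 0.999, -0.044, 0.0]
force: [1.1, -0.1, -0.2]
grip_width: 0.004
```

play_rows(deltas=[[0.1, 0.9, 0, 0, 0, 0, -1], [0.1, 0.9, 0, 0, 0, 0, -1], [0.1, 0.9, 0, 0, 0, 0, -1], [0.1, 0.9, 0, 0, 0, 0, -1], [0.1, 0.9, 0, 0, 0, 0, -1], [0.1, 0.9, 0, 0, 0, 0, -1], [0.1, 0.9, 0, 0, 0, 0, -1], [0.1, 0.9, 0, 0, 0, 0, -1]])

```text
time_s: 2.2
eef_pos: [333.1, 198.0, 451.3]
ee_rot: [-0.0, 0.999, -0.043, 0.0]
force: [0.7, -0.8, -0.1]
grip_width: -0.004
```

play_rows(deltas=[[0.2, 0.9, 0, 0, 0, 0, -1], [0.4, 0.9, 0, 0, 0, 0, -1], [0, 0, 0, 0, 0, 0, -1], [0, 0, 0, 0, 0, 0, -1]])

```text
time_s: 2.53
eef_pos: [357.9, 269.1, 450.1]
ee_rot: [0.001, 0.999, -0.042, -0.001]
force: [-0.1, -0.5, 0.4]
grip_width: 0.002
```

play_rows(deltas=[[0.3, 0.9, 0, 0, 0, 0, -1], [0.25, 0.9, 0, 0, 0, 0, -1], [0, 0, -1, 0, 0, 0, -1], [0, 0, -1, 0, 0, 0, -1], [0, 0, -1, 0, 0, 0, -1], [0, 0, -1, 0, 0, 0, -1], [0, 0, -1, 0, 0, 0, -1], [0, 0, 0, 0, 0, 0, -1]])

```text
time_s: 3.2
eef_pos: [377.1, 337.3, 245.1]
ee_rot: [0.003, 0.999, -0.044, -0.005]
force: [-0.9, 0.1, -1.0]
grip_width: -0.006
```

```bash
python3 - <<'E'
from h import *
print(sensors.sense()["eef_pos"],sensors.sense()["joints"])
o=[]
for n in("top","scene"):
    c=cap(n); im=cv2.cvtColor(c["pixels"],cv2.COLOR_RGB2BGR)[130:330,180:330]; o.append(cv2.resize(im,None,fx=2.66,fy=2.66))
cv2.imwrite("pics/d.png",np.hstack(o))
E
```

```text
[377.11473719 337.33083656 245.14673896] [ 4.97925059e-01  2.67277879e-01  1.52188973e+00 -1.63091534e-04
  1.36454219e+00  2.15663650e+00]
```

View pics/d.png

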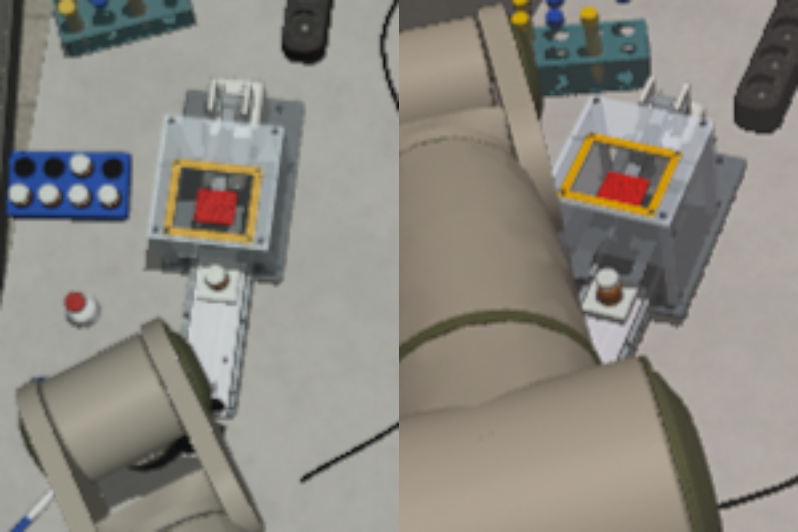

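The view shows the arm beside the press with the pad just ahead (top crop at about (218,405)), and the bottles and guard clear. Now I descend.

play_rows(deltas=[[0, 0, -0.8, 0, 0, 0, -1], [0, 0, -0.8, 0, 0, 0, -1], [0, 0.05, -0.8, 0, 0, 0, -1], [0, 0.03, -0.8, 0, 0, 0, -1], [0, 0, -0.6, 0, 0, 0, -1], [0, 0, -0.3, 0, 0, 0, -1], [0, 0, 0, 0, 0, 0, -1], [0, 0, 0, 0, 0, 0, -1]])

```text
time_s: 3.97
eef_pos: [381.5, 343.8, 89.9]
ee_rot: [-0.001, 0.999, -0.043, 0.002]
force: [-0.1, -0.2, 0.5]
grip_width: -0.001
```

play_rows(deltas=[[0.2, -0.02, 0, 0, 0, 0, -1], [0.2, -0.02, 0, 0, 0, 0, -1], [0.2, -0.02, 0, 0, 0, 0, -1], [0.15, -0.01, 0, 0, 0, 0, -1], [0.1, -0.01, 0, 0, 0, 0, -1], [0.1, -0.01, 0, 0, 0, 0, -1], [0, 0, 0, 0, 0, 0, -1]])

```text
time_s: 4.55
eef_pos: [418.4, 339.4, 87.3]
ee_rot: [-0.0, 0.999, -0.043, 0.0]
force: [0.7, 0.2, 0.5]
grip_width: -0.003
```

play_rows(deltas=[[0.05, -0.02, -0.1, 0, 0, 0, -1], [0.1, -0.02, 0, 0, 0, 0, -1], [0.1, -0.01, 0, 0, 0, 0, -1], [0.1, -0.01, 0, 0, 0, 0, -1], [0.1, -0.01, 0, 0, 0, 0, -1], [0.1, -0.01, 0, 0, 0, 0, -1], [0.1, -0.01, 0, 0, 0, 0, -1], [0.1, -0.01, 0, 0, 0, 0, -1]])

```text
time_s: 5.22
eef_pos: [448.1, 335.5, 83.3]
ee_rot: [-0.0, 0.999, -0.043, -0.0]
force: [-1.8, 0.7, -1.3]
grip_width: -0.001
```

play_rows(deltas=[[0.1, -0.01, 0, 0, 0, 0, -1], [0.1, -0.01, 0, 0, 0, 0, -1], [0.1, -0.01, 0, 0, 0, 0, -1], [0.1, -0.01, 0, 0, 0, 0, -1], [0.1, -0.01, 0, 0, 0, 0, -1], [0.1, -0.01, 0, 0, 0, 0, -1], [0.1, -0.01, 0, 0, 0, 0, -1], [0.1, -0.01, 0, 0, 0, 0, -1]])

```text
time_s: 5.88
eef_pos: [480.1, 332.3, 83.4]
ee_rot: [-0.0, 0.999, -0.043, 0.0]
force: [-1.8, 1.9, -0.7]
grip_width: 0.002
```

play_rows(deltas=[[0.1, -0.01, 0, 0, 0, 0, -1], [0.1, -0.01, 0, 0, 0, 0, -1], [0.1, -0.01, 0, 0, 0, 0, -1], [0.1, -0.01, 0, 0, 0, 0, -1], [0.1, -0.01, 0, 0, 0, 0, -1], [0.1, -0.01, 0, 0, 0, 0, -1], [0.1, -0.01, 0, 0, 0, 0, -1], [0.1, -0.01, 0, 0, 0, 0, -1]])

```text
time_s: 6.55
eef_pos: [512.1, 329.1, 83.3]
ee_rot: [-0.0, 0.999, -0.043, 0.0]
force: [-0.5, 1.7, 1.1]
grip_width: -0.003
```

play_rows(deltas=[[0.1, -0.01, 0, 0, 0, 0, -1], [0.1, -0.01, 0, 0, 0, 0, -1], [0.05, 0, 0, 0, 0, 0, -1], [0, 0, 0, 0, 0, 0, -1]])

```text
time_s: 6.88
eef_pos: [522.3, 328.0, 83.3]
ee_rot: [0.0, 0.999, -0.043, 0.0]
force: [-0.3, -0.2, -0.5]
grip_width: 0.002
```

Next I advance gently until the force rises at the stop.

play_rows(deltas=[[0.05, 0, 0, 0, 0, 0, -1], [0.05, 0, 0, 0, 0, 0, -1], [0, 0, 0, 0, 0, 0, -1]])

```text
time_s: 7.13
eef_pos: [526.0, 328.2, 83.2]
ee_rot: [0.0, 0.999, -0.043, 0.0]
force: [0.1, 0.3, -0.0]
grip_width: 0.0
```

play_rows(deltas=[[0.04, 0, 0, 0, 0, 0, -1], [0.04, 0, 0, 0, 0, 0, -1], [0, 0, 0, 0, 0, 0, -1]])

```text
time_s: 7.38
eef_pos: [528.4, 328.2, 83.2]
ee_rot: [0.0, 0.999, -0.043, -0.001]
force: [-3.7, -1.3, 2.1]
grip_width: 0.002
```

play_rows(deltas=[[0.04, 0, 0, 0, 0, 0, -1], [0.02, 0, 0, 0, 0, 0, -1], [0, 0, 0, 0, 0, 0, -1], [0, 0, 0, 0, 0, 0, -1]])

```text
time_s: 7.72
eef_pos: [528.4, 328.2, 83.2]
ee_rot: [0.001, 0.999, -0.043, -0.004]
force: [-17.3, -3.6, 9.0]
grip_width: 0.003
```

```bash
python3 - <<'E'
from h import *
print(sensors.sense()["force"],sensors.sense()["eef_pos"])
o=[]
for n in("top","scene"):
    c=cap(n); im=cv2.cvtColor(c["pixels"],cv2.COLOR_RGB2BGR)[150:300,200:325]; o.append(cv2.resize(im,None,fx=3.2,fy=3.2))
cv2.imwrite("pics/e.png",np.hstack(o))
E
```

```text
[-17.32430899  -3.57554765   9.04780246] [528.41685751 328.21188058  83.2442999 ]
```

View pics/e.png

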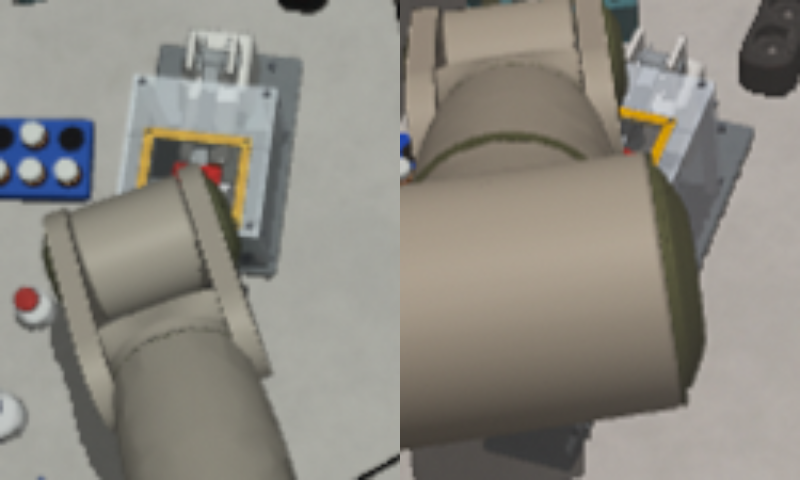

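The slide stopped against 17 N at TCP x=528.4, which is where the pad should end when home. Most of it is hidden behind the arm in the picture, and the window is still free. Next I back off, rise and go over the window.

play_rows(deltas=[[-0.1, 0, 0, 0, 0, 0, -1], [-0.3, 0.03, 0, 0, 0, 0, -1], [-0.4, 0.03, 0, 0, 0, 0, -1], [0, 0, 0.5, 0, 0, 0, -1], [0, 0, 0.9, 0, 0, 0, -1], [0, 0, 0.9, 0, 0, 0, -1], [0, 0, 0.9, 0, 0, 0, -1], [0, 0, 0, 0, 0, 0, -1]])

```text
time_s: 8.48
eef_pos: [501.8, 331.8, 219.2]
ee_rot: [-0.003, 0.999, -0.043, 0.006]
force: [1.0, 0.3, 0.3]
grip_width: -0.001
```

play_rows(deltas=[[0.7, -0.08, 0.1, 0, 0, 0, -1], [0.7, -0.08, 0, 0, 0, 0, -1], [0.7, -0.08, 0, 0, 0, 0, -1], [0.7, -0.08, 0, 0, 0, 0, -1], [0.4, -0.03, 0, 0, 0, 0, -1], [0.2, 0, 0, 0, 0, 0, -1], [0, 0, 0, 0, 0, 0, -1], [0, 0, 0, 0, 0, 0, -1]])

```text
time_s: 9.15
eef_pos: [635.3, 316.7, 214.7]
ee_rot: [-0.0, 0.999, -0.043, -0.0]
force: [-0.1, -0.9, -0.3]
grip_width: 0.002
```

play_rows(deltas=[[-0.06, 0.02, -0.5, 0, 0, 0, -1], [0, 0, -0.4, 0, 0, 0, -1], [0, 0, 0, 0, 0, 0, -1], [0, 0, 0, 0, 0, 0, -1]])

```text
time_s: 9.48
eef_pos: [632.2, 317.7, 179.4]
ee_rot: [0.0, 0.999, -0.043, -0.0]
force: [-0.7, -0.4, 0.9]
grip_width: -0.003
```

```bash
python3 - <<'E'
from h import *
print(sensors.sense()["eef_pos"])
o=[]
for n in("top","scene"):
    c=cap(n); im=cv2.cvtColor(c["pixels"],cv2.COLOR_RGB2BGR)[140:290,200:325]; o.append(cv2.resize(im,None,fx=3.2,fy=3.2))
cv2.imwrite("pics/f.png",np.hstack(o))
E
```

```text
[632.18761049 317.73658524 179.43227605]
```

View pics/f.png

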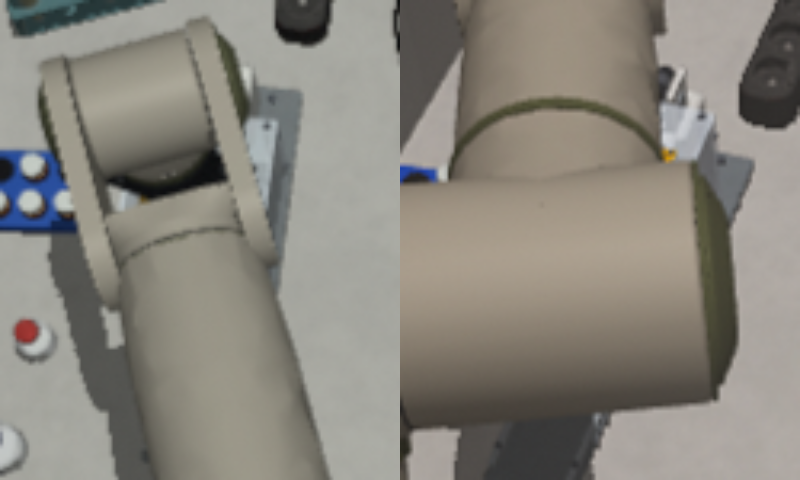

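The arm hides the window here, but the position is known within 3 mm and the margins are about 20 mm. I go down and press.

play_rows(deltas=[[0, 0, -0.3, 0, 0, 0, -1], [0, 0, -0.3, 0, 0, 0, -1], [0, 0, -0.3, 0, 0, 0, -1], [0, 0, -0.2, 0, 0, 0, -1], [0, 0, 0, 0, 0, 0, -1]])

```text
time_s: 10.0
eef_pos: [632.1, 317.2, 132.8]
ee_rot: [0.001, 0.999, -0.043, -0.002]
force: [-0.5, 0.1, -0.2]
grip_width: -0.003
```

play_rows(deltas=[[0, 0, -0.1, 0, 0, 0, -1], [0, 0, -0.1, 0, 0, 0, -1], [0, 0, -0.1, 0, 0, 0, -1], [0, 0, 0, 0, 0, 0, -1]])

```text
time_s: 10.33
eef_pos: [633.1, 317.5, 123.1]
ee_rot: [-0.0, 0.999, -0.043, 0.0]
force: [0.3, 1.4, 3.6]
grip_width: -0.002
```

play_rows(deltas=[[0, 0, -0.08, 0, 0, 0, -1], [0, 0, -0.08, 0, 0, 0, -1], [0, 0, -0.08, 0, 0, 0, -1], [0, 0, 0, 0, 0, 0, -1]])

```text
time_s: 10.67
eef_pos: [633.5, 317.6, 114.3]
ee_rot: [-0.0, 0.999, -0.043, 0.001]
force: [0.5, 0.7, 5.1]
grip_width: 0.001
```

play_rows(deltas=[[0, 0, -0.05, 0, 0, 0, -1], [0, 0, -0.05, 0, 0, 0, -1], [0, 0, 0, 0, 0, 0, -1], [0, 0, 0, 0, 0, 0, -1]])

```text
time_s: 11.0
eef_pos: [633.7, 317.6, 112.1]
ee_rot: [-0.0, 0.999, -0.043, 0.002]
force: [-2.0, -1.5, 12.2]
grip_width: 0.001
```

play_rows(deltas=[[0, 0, -0.05, 0, 0, 0, -1], [0, 0, 0, 0, 0, 0, -1], [0, 0, 0, 0, 0, 0, -1], [0, 0, 0, 0, 0, 0, -1]])

```text
time_s: 11.33
eef_pos: [633.9, 317.7, 111.7]
ee_rot: [-0.001, 0.999, -0.043, 0.002]
force: [-6.2, -2.6, 20.5]
grip_width: -0.002
```

At the stop: 20 N with the TCP at 111.7 mm. Now straight up and out.

play_rows(deltas=[[0, 0, 0.1, 0, 0, 0, -1], [0, 0, 0.2, 0, 0, 0, -1], [0, 0, 0.3, 0, 0, 0, -1], [0, 0, 0.4, 0, 0, 0, -1], [0, 0, 0.6, 0, 0, 0, -1], [0, 0, 0.8, 0, 0, 0, -1], [0, 0, 0.9, 0, 0, 0, -1], [0, 0, 0.9, 0, 0, 0, -1]])

```text
time_s: 12.0
eef_pos: [632.3, 317.3, 277.3]
ee_rot: [0.0, 0.999, -0.043, -0.001]
force: [0.6, 0.8, -0.1]
grip_width: -0.0
```

play_rows(deltas=[[0, 0, 0.9, 0, 0, 0, -1], [0, 0, 0.9, 0, 0, 0, -1], [0, 0, 0.9, 0, 0, 0, -1], [-0.9, 0, 0.9, 0, 0, 0, -1], [-0.9, 0, 0.2, 0, 0, 0, -1], [-0.9, -0.6, 0, 0, 0, 0, -1], [-0.9, -0.9, 0, 0, 0, 0, -1], [-0.9, -0.9, 0, 0, 0, 0, -1]])

```text
time_s: 12.67
eef_pos: [482.7, 240.0, 417.9]
ee_rot: [0.0, 0.999, -0.043, -0.0]
force: [0.8, -0.5, 0.8]
grip_width: 0.002
```

play_rows(deltas=[[-0.9, -0.9, 0, 0, 0, 0, -1], [-0.7, -0.9, 0, 0, 0, 0, -1], [0, -0.9, 0, 0, 0, 0, -1], [0, -0.9, 0, 0, 0, 0, -1], [0, -0.9, 0, 0, 0, 0, -1], [0, -0.9, 0, 0, 0, 0, -1], [0, 0, 0, 0, 0, 0, -1], [0, 0, 0, 0, 0, 0, -1]])

```text
time_s: 13.33
eef_pos: [429.7, 33.0, 418.5]
ee_rot: [-0.0, 0.999, -0.045, -0.0]
force: [0.0, 0.6, 0.1]
grip_width: -0.002
```

```bash
python3 - <<'E'
from h import *
s=sensors.sense(); print(s["eef_pos"],s["force"])
o=[]
for n in("top","scene"):
    c=cap(n); P=pts(c); hsv=cv2.cvtColor(c["pixels"],cv2.COLOR_RGB2HSV).astype(int); H,S,V=hsv[...,0],hsv[...,1],hsv[...,2]
    roi=np.zeros((480,640),bool); roi[150:300,225:300]=1
    m=((H<8)|(H>172))&(S>150)&(V>90)&roi; print(n,"red",m.sum(),np.median(P[m],0))
    m=(V<60)&roi&(P[...,2]>80)&(P[...,2]<115)&(P[...,0]<580); print("pad",m.sum(),np.median(P[m],0) if m.any() else "")
    im=cv2.cvtColor(c["pixels"],cv2.COLOR_RGB2BGR)[140:290,170:325] if n=="top" else cv2.cvtColor(c["pixels"],cv2.COLOR_RGB2BGR)[140:290,170:325]
    o.append(cv2.resize(im,None,fx=2.58,fy=2.58))
cv2.imwrite("pics/g.png",np.hstack(o))
E
```

```text
[429.69934791  32.96643061 418.48189144] [0.02762473 0.56321874 0.11205042]
top red 179 [632.76365422 317.98604883 130.38581689]
pad 97 [539.62928995 325.14649113 107.16138259]
scene red 160 [633.74700408 315.69679349 129.74789477]
pad 151 [539.69625549 332.64231093 102.04687914]
```

View pics/g.png

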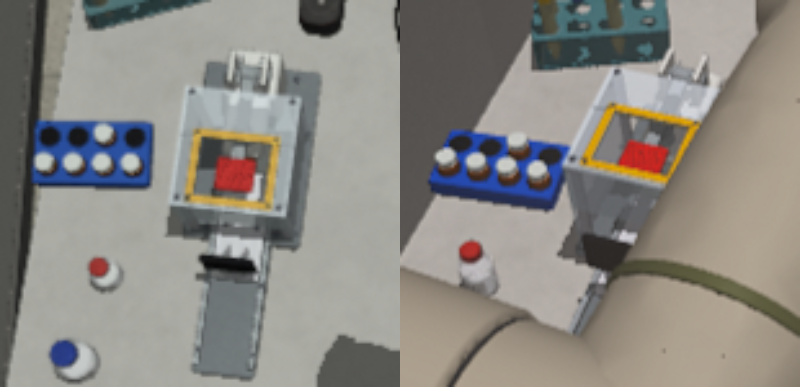

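The slide is home: the pad moved from x=430 to 539.6, about 110 mm. The red pad is back at 130 mm (top crop (235,174)) and the bottles stand where they were. I hand the job in.

```bash
python3 -c "
from rig import order; print(order.finish_job())"
```

```text
the job is handed in; nothing more can be done
None
```

I pushed the slide home and pressed the lever down to its stop through the window. Then I came out clear of everything and handed the job in at about 13.4 s; no verdict was reported.

- **Slide:** I pushed until it stopped against about 17 N. The last pictures put the pad about 110 mm from where it started, which is its full travel.
- **Lever:** I pressed to 20 N with the fingertips at 111.7 mm, the height given for the stop. It sprang back afterwards; the red pad reads 130 mm in both views.
- **Cap and vial:** I could not see either one under the guard at the end. That the cap is seated is inferred from the full stroke and a force of about 5 N on the way down.
- **Contacts:** I felt no unexpected force on the way in or out. The arm hid the window as I went in, so that clearance rests on my measurement; the two views differed by about 3 mm there.
- **Things round the press:** The two bottles look unmoved. The pen, timer, wipes and fittings were not checked at the end, but I kept well above them.

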